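# Clamp a gearbox housing and lap its gasket rim

### The job

Wind the red star knob of the strap clamp clockwise until it is firm, so that the gearbox housing is held. Then take the orange-handled lapping block by its handle, lay it flat and square on the housing's rim at the clamp end, and draw it along to the end stop, flush with each end of the rim, keeping a steady light pressure of about a kilogram (10 N) on it all the way without lifting. Set the block back face down in the middle of the green mat, leaving the housing clamped and the other things on the bench alone.

Things in the scene. Friction and masses are not known exactly. Their poses are not given: they have to be found in the camera images.
- knob (a joint): angle of the red star knob of the strap clamp, rad; grows when turned clockwise seen from above. Starts loose, somewhere between 0.3 and 0.9; the strap meets the housing's foot at about 1.05, the resistance grows steadily to about 0.45 N m and the knob comes dead tight at 1.65; firm means 1.5 or more. It stays where it is left.
- knob_grip (a point): centre of the star knob's head, on its upright axis. The head is round, 44 mm across and 26 mm high (13 mm above and below this point), can be gripped at any yaw, and stands free: the rim of the housing is 22 mm below this point and its near end 55 mm away; only the strap (28 mm wide, its top 37 mm below this point) and a thin stem are beneath.
- fixture: dark grey T-slotted clamping plate fixed on the bench, 380 x 130 mm, 22 mm thick. Origin on the bench under the middle of the housing; x runs along the plate from the clamp end (knob at x = -150 mm) to the steel end stop (x = +121 to +147 mm, 20 mm high).
- housing: bare aluminium gearbox housing, loose on the plate, a trough open at the top, 190 x 70 mm and 40 mm high (walls 9 mm), about 0.7 kg, with a mounting foot 24 mm long and 12 mm high at each end. Origin at the centre of its underside; x along its length, from the clamp (strap rests over the foot at -x) to the end stop (+x); z up.
- rim (a point): middle of the housing's flat upper rim, the gasket face (190 mm along x, 70 mm along y, 62 mm above the bench), axes as the housing's.
- block: hand lapping block: aluminium base plate 84 mm (x) by 80 mm (y) by 10 mm with a brown abrasive underside, and an upright orange handle on it 70 mm along x, 24 mm thick in y, rising from 10 to 56 mm above the underside; about 0.32 kg. Origin at the centre of the underside, z up. It starts face down on the mat. Flush with an end of the rim its centre is 53 mm from the rim's middle.
- mat: green rubber mat fixed on the bench, 170 x 150 mm, 3 mm thick; origin at the centre of its underside.
- tin: bystander: closed round tin, 86 mm across, 105 mm high; origin at the centre of its underside.
- jar: bystander: amber jar with blue lid, 66 mm across, 85 mm high; origin at the centre of its underside.
- carton: bystander: cardboard box 85 x 65 x 55 mm; origin at the centre of its underside.
- driver: bystander: yellow-handled screwdriver lying on the bench beyond the clamping plate, 190 mm long along its x, 26 mm high; origin on the bench beneath it.
There are look-alikes about, which are no part of the job. There is more than one size of the mat; the one meant has the size given above. What is shaped like the block but turquoise is not meant.

How it is judged:
On the way, in this order (a step that is already met when the one before it is completed fails the run):
1. the star knob is wound clockwise until firm (1.5 rad or more) (value of joint knob above 1.5 rad), for 0.2 s.
2. the block lies flat and square on the rim at the clamp end (its centre 40 to 75 mm from the rim's middle), pressed on with 5 to 20 N (y of block in the frame of rim between -0.015 and 0.015 m and angle between block's own z axis and vertical below 0.08 rad and angle between the x axis of block and the x axis of housing, either way round below 0.2 rad and contact force between block and housing between 5 and 20 N and x of block in the frame of rim between -0.075 and -0.04 m and value of joint knob above 1.5 rad), for 0.1 s.
3. still flat, square and pressed on with 5 to 20 N, a quarter of the way (centre -36 to -14 mm) (y of block in the frame of rim between -0.015 and 0.015 m and angle between block's own z axis and vertical below 0.08 rad and angle between the x axis of block and the x axis of housing, either way round below 0.2 rad and contact force between block and housing between 5 and 20 N and x of block in the frame of rim between -0.036 and -0.014 m), for 0.05 s.
4. still flat, square and pressed on with 5 to 20 N, at the middle of the rim (centre -11 to +11 mm) (y of block in the frame of rim between -0.015 and 0.015 m and angle between block's own z axis and vertical below 0.08 rad and angle between the x axis of block and the x axis of housing, either way round below 0.2 rad and contact force between block and housing between 5 and 20 N and x of block in the frame of rim between -0.011 and 0.011 m), for 0.05 s.
5. still flat, square and pressed on with 5 to 20 N, three quarters of the way (centre +14 to +36 mm) (y of block in the frame of rim between -0.015 and 0.015 m and angle between block's own z axis and vertical below 0.08 rad and angle between the x axis of block and the x axis of housing, either way round below 0.2 rad and contact force between block and housing between 5 and 20 N and x of block in the frame of rim between 0.014 and 0.036 m), for 0.05 s.
6. still flat, square and pressed on with 5 to 20 N, at the stop end of the rim (centre +40 to +75 mm) (y of block in the frame of rim between -0.015 and 0.015 m and angle between block's own z axis and vertical below 0.08 rad and angle between the x axis of block and the x axis of housing, either way round below 0.2 rad and contact force between block and housing between 5 and 20 N and x of block in the frame of rim between 0.04 and 0.075 m), for 0.05 s.
At the end, for the whole second after the job is handed in: The knob is still firm (1.5 rad or more), the housing is within 6 mm of where it began, and the block lies at rest face down on the mat, its centre within 35 mm of the mat's centre (value of joint knob above 1.5 rad and horizontal distance between block and mat below 0.035 m and height (world z) of block below 0.006 m and angle between block's own z axis and vertical below 0.05 rad and linear speed of each of block, housing below 0.02 m/s and distance of housing from where it was at the start of the episode below 0.006 m); the robot touches nothing.
It fails at once if the block is borne down on the housing with more than 80 N (contact force between block and housing above 80 N).
It fails at once if the housing is shifted more than 10 mm (distance of housing from where it was at the start of the episode above 0.01 m).
It fails at once if the tin, jar, carton or screwdriver is moved more than 20 mm (distance of any of tin, jar, carton, driver from where it was at the start of the episode above 0.02 m).
It also fails if it takes over 72 s, if anything falls off the work surface, if the arm or the gripper's body presses on something with over 40 N, if the wrist force passes 120 N, or if a joint passes its speed limit or range.

### The arm

A 6-joint arm with a two-finger parallel gripper is mounted at the origin on the work surface. World frame = base frame: x ahead of the robot, y to its left, z up, the work surface at z = 0. Lengths are in m, angles in rad, forces in N, time in s.
With the tool pointing down it reaches from about 0.375 to 0.975 m from the base axis. Payload 3.8 kg.
Tool frame: the origin (TCP) lies at the very end of the fingers, on their centre line; the grasp point (between the pads) lies 19 mm behind it; z points along the fingers, y is the line along which they close (so a half turn about z gives the same grasp; the last joint's range is limited). The gripper opens to 85 mm and grips with 20 to 120 N. Pads are 22 mm wide; open, the fingers measure 114 mm over their backs; the gripper's body (76 mm by 85 mm) begins 54 mm behind the grasp point. The pads swing forward as they close: fully open they stand 13 mm farther back than shut.
Start: joints at [-1.321, 0.264, 1.604, -0, 1.274, -0.037], TCP at [0.191, -0.647, 0.231] pointing down, gripper open.
Joint ranges: [-2.63, 2.63], [-0.94, 2.18], [0.31, 2.57], [-1.31, 4.45], [0, 2.66], [-2.55, 2.55]. Speed limits (rad/s): [2.57, 2.57, 3.14, 3.14, 3.14, 3.14].

### API

Orientations are given as a rotation vector (axis times angle).
In Python, from workcell import monitor, viewer, job gives the robot as it stands. The module is installed in compiled form; this text tells all that it offers.
- The arm moves only by the tool step_arm, never from a script. Its argument "series" is one flat list of numbers, 4 for each row, row after row: the shift along the tool's x, y, z in m, then the turn about the tool's z in rad. A call has 1 to 8 rows; each row is the pose to reach, as a shift and turn from the pose commanded when the call began, along the tool's axes at that moment; what a row does not reach only later rows make up. A row lasts 1/8 s, in which the tool goes at most 62.5 mm and 10.7 degrees, less where a joint would pass 70% of its speed; a pose out of reach is approached as far as the arm can. A call with a gripper value outside its range is refused whole. "gripper" is the opening, from 0 (shut) to 1 (fully open), set as the call begins (left out, the last holds). The fingers move at their own pace and stop on an object; "newtons" is the grip in N (left out, the last holds). Time passes only in rows, so rows that repeat a pose let the fingers close. It gives the time, the measured TCP pose, the force, the opening and the grip force at its end, in the units of the state.
- monitor.read_state(): the state, without advancing time (a new reading comes with each control period).
- viewer.read_camera(name): name is "scene" or "top"; returns a dict with "image" (384x512x3 uint8, red, green, blue), "intrinsics" (3x3 intrinsics, pixels), "T" (4x4, takes a point from camera to world coordinates). Camera axes: x right, y up, looking along -z (the intrinsics and any distortion apply to the point x, -y, -z); pixel columns grow to the right and rows downward; lengths in m; the calibration is good to about 2 mm. A picture is of the moment at which its call begins. There is no depth.
- job.finish_job(): hands the job in; it is judged then, once.
Trained networks look in a picture, given as the dict that the camera call returned (one of the last four; its "shot" number tells which), for a name from the list of things; names that differ only in an ending like _2 or _b are one class to them, and where a whole thing is asked for, a point or a joint stands for the part that bears it (a point fixed in the world has none). Each returns a list of dicts, best first, with "score" (0 to 1); they miss things now and then, are a little off and sometimes report something else, mostly with a low value. They report only what shows in the picture. A call takes as long as a camera call. They do not tell look-alikes from the thing itself.
- viewer.boxes_of(picture, label): "extent" ([centre column, centre row, width, height] in pixels, round what is visible of it).
- viewer.spot_point(picture, label): "point" ([column, row] in pixels: a listed point, or the origin of a listed thing).
The state is a dict: "time": time; "q": joint angles; "joint_vel": joint speeds; "joint_torque": joint torques, N m; "tool_pos": TCP position; "tcp_rot": TCP orientation; "wrist_force": force on the tool from outside, world axes, zero at the start; "torque": the same for the moment, N m; "width": opening from 0.0 (shut) to 1.0 (fully open); "grip_force": force on a finger pad.
Only numpy, scipy, OpenCV 4.12 (cv2) and the standard library are available. Lean on these libraries where they do the work, as an engineer would, in place of code of your own. Each camera call takes 0.05 s, during which the arm holds its last target. There are 200 camera calls.

## Working session

There is one attempt and no reset: what is moved stays moved. The work goes in short steps, Python scripts to look and compute and a tool call to move; the robot and the scene stay as the last step left them, time stands still between calls to the robot, and variables do not carry over. Pictures are saved under pics/ and viewed, at most 10 in all, crops included, and the job is handed in when it is done.

Besides the shell and the picture viewer there is one more tool, called after "Call:" as name(argument=value, ...) on one line, values as JSON. step_arm: Moves the arm, as the interface text tells. Its arguments: {"type":"object","properties":{"series":{"type":"array"},"gripper":{"type":"number"},"newtons":{"type":"number"}},"required":["series"]}

```bash
mkdir -p pics; cat > h.py <<'E'
import numpy as np, cv2
from workcell import monitor, viewer, job
def ray(p,uv):
    K=np.array(p["intrinsics"]);T=np.array(p["T"])
    x=(uv[0]-K[0,2])/K[0,0]; y=(uv[1]-K[1,2])/K[1,1]
    return T[:3,3],T[:3,:3]@np.array([x,-y,-1.])
def at(p,uv,z):
    o,d=ray(p,uv); return o+d*(z-o[2])/d[2]
def proj(p,X):
    K=np.array(p["intrinsics"]);T=np.array(p["T"])
    c=T[:3,:3].T@(np.array(X)-T[:3,3]); return K[0,0]*c[0]/-c[2]+K[0,2], K[1,1]*c[1]/c[2]+K[1,2]
E
python3 - <<'E'
from h import *
Z=dict(knob_grip=.084,rim=.062,fixture=0,housing=.022,block=.003,mat=0,tin=0,jar=0,carton=0,driver=0)
ims=[]
for c in ["top","scene"]:
    p=viewer.read_camera(c); ims.append(p["image"]); print(c,np.array(p["T"])[:3,3].round(3),p.keys())
    for l,z in Z.items():
        print(l,[(np.round(d["point"]).tolist(),round(d["score"],2),at(p,d["point"],z).round(3)[:2].tolist()) for d in viewer.spot_point(p,l)[:3]])
    cv2.imwrite(f"pics/{c}.png",cv2.resize(p["image"][:,:,::-1],(800,600),interpolation=cv2.INTER_CUBIC))
print(monitor.read_state())
E
```

```text
top [0.418 0.093 1.215] dict_keys(['image', 'intrinsics', 'T', 'shot'])
knob_grip [([370.0, 184.0], 0.67, [0.519, -0.249])]
rim [([319.0, 177.0], 0.56, [0.538, -0.098])]
fixture [([318.0, 178.0], 0.66, [0.541, -0.104])]
housing [([318.0, 179.0], 0.72, [0.537, -0.1])]
block [([331.0, 243.0], 0.82, [0.332, -0.149]), ([212.0, 181.0], 0.77, [0.524, 0.244])]
mat [([216.0, 175.0], 0.96, [0.546, 0.232]), ([127.0, 195.0], 0.79, [0.472, 0.522]), ([205.0, 266.0], 0.66, [0.248, 0.258])]
tin [([199.0, 117.0], 0.95, [0.736, 0.293])]
jar [([247.0, 111.0], 0.86, [0.761, 0.135])]
carton [([282.0, 110.0], 0.95, [0.765, 0.018])]
driver [([210.0, 182.0], 0.71, [0.523, 0.249]), ([351.0, 117.0], 0.65, [0.748, -0.212])]
scene [1.217 0.569 1.189] dict_keys(['image', 'intrinsics', 'T', 'shot'])
knob_grip [([158.0, 135.0], 0.6, [0.511, -0.246]), ([192.0, 172.0], 0.3, [0.567, -0.07])]
rim [([190.0, 166.0], 0.6, [0.542, -0.1])]
fixture [([194.0, 180.0], 0.59, [0.539, -0.093])]
housing [([189.0, 173.0], 0.57, [0.539, -0.111]), ([208.0, 263.0], 0.27, [0.754, 0.127])]
block [([219.0, 133.0], 0.64, [0.337, -0.144]
[... 355 characters left out ...]
'time': 1.1, 'q': array([-1.32088987e+00,  2.63887409e-01,  1.60400756e+00, -9.37494123e-06,
        1.27371647e+00, -3.68765696e-02]), 'joint_vel': array([-2.37515012e-04,  2.40907537e-03,  7.61267009e-04,  8.71771368e-06,
        5.57012914e-04,  5.74824945e-04]), 'joint_torque': array([-1.70731728e-04, -5.15087700e+01, -3.67731392e+01, -3.32485652e-04,
        1.00064753e-03,  4.89614280e-06]), 'tool_pos': array([ 0.19094275, -0.64741493,  0.23128412]), 'tcp_rot': array([-3.10933246e+00, -4.48937329e-01,  1.71375610e-05]), 'wrist_force': array([ 0.8730512 , -0.40031001, -0.15307037]), 'torque': array([ 0.00881944, -0.01353504,  0.04385377]), 'grip_force': 0.0, 'width': 1.0016760313245228}
```

View pics/top.png

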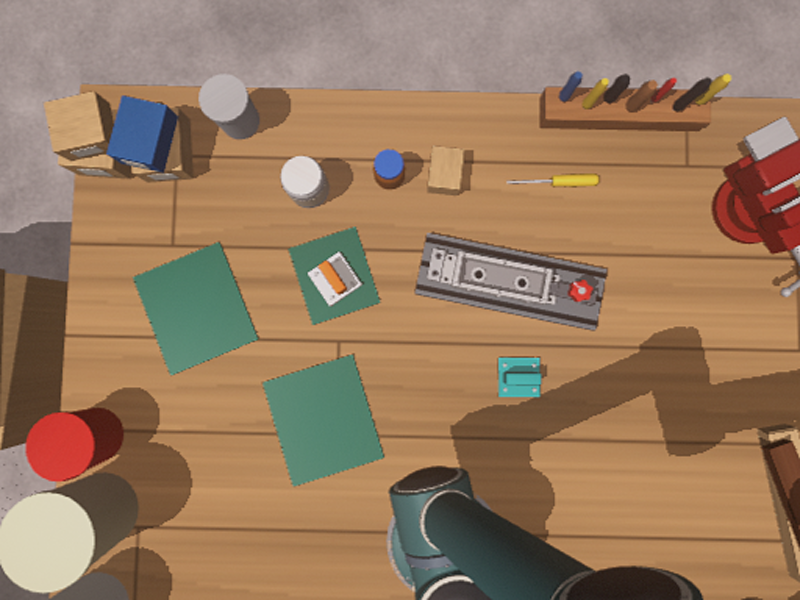

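View pics/scene.png

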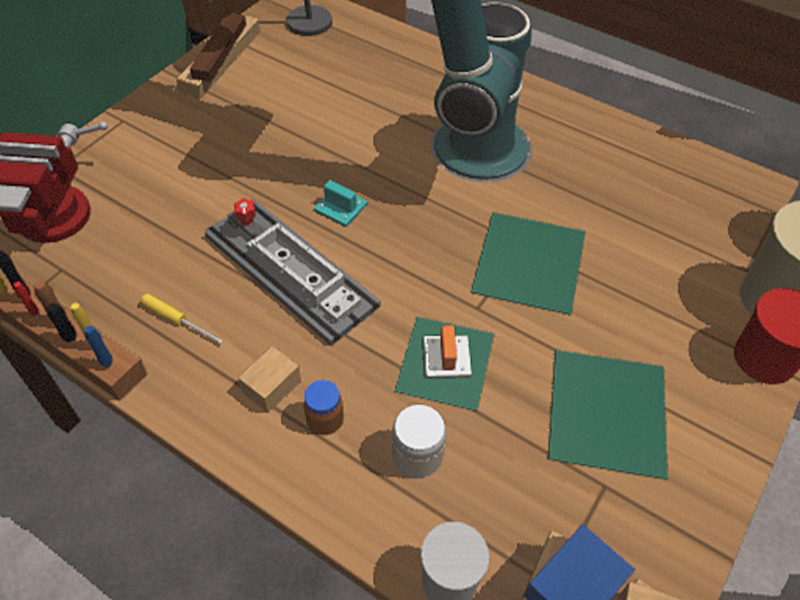

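The candidates, in top.png (800x600) pixels:
- **Blocks:** orange-handled at (334,278), turquoise look-alike at (520,377).
- **Mats:** (334,276), about 68x76 px or roughly 150x170 mm, carries the orange block. The larger mats at (195,308) and (322,420) are the wrong size.
- **Red things:** the star knob at (581,290). The vise and red can are not it.

I choose the orange block, the small mat and the star knob. Next I refine the positions by segmentation and check one crop.

```bash
cat > seg.py <<'E'
from h import *
def blob(p,mask,near,z,n=None):
    """largest component near pixel; back-projected min-area rect at height z -> centre, sizes, yaw of long side"""
    k,lab,st,ce=cv2.connectedComponentsWithStats(mask.astype(np.uint8))
    ok=[i for i in range(1,k) if np.hypot(*(ce[i]-near))<25]
    if not ok: return None
    i=max(ok,key=lambda i:st[i,4])
    ys,xs=np.where(lab==i)
    W=np.array([at(p,(x,y),z)[:2] for x,y in zip(xs,ys)])
    c,s,a=cv2.minAreaRect((W*1000).astype(np.float32))
    if s[0]<s[1]: s=s[::-1]; a+=90
    return np.round(np.array(c)/1000,4),np.round(s,1),round(float(a),1),int(st[i,4]),ce[i].round(1),np.round(W.mean(0),4)
def hsv(p): return cv2.split(cv2.cvtColor(p["image"],cv2.COLOR_RGB2HSV))
E
python3 - <<'E'
from seg import *
P={c:viewer.read_camera(c) for c in("top","scene")}
N=dict(top=dict(mat=(214,176),block=(213,178),knob=(372,186),plate=(328,180)),scene=dict(mat=(285,233),block=(287,222),knob=(156,135),plate=(188,173)))
for c,p in P.items():
    h,s,v=hsv(p); n=N[c]; print(c)
    orange=(h>4)&(h<15)&(s>190)&(v>100)
    print(" handle",blob(p,orange,n["block"],.059))
    print(" knob",blob(p,((h<5)|(h>174))&(s>150),n["knob"],.092))
    g=((h>60)&(h<90)&(s>80)).astype(np.uint8)
    m=cv2.morphologyEx(g,cv2.MORPH_CLOSE,np.ones((3,3)))
    print(" mat",blob(p,m,n["mat"],.003))
    grey=((s<70)).astype(np.uint8)
    print(" plate",blob(p,cv2.morphologyEx(grey,cv2.MORPH_OPEN,np.ones((3,3))),n["plate"],.022))
    print(" rim-bright",blob(p,(s<45)&(v>120),n["plate"],.062))
    print(" base",blob(p,(s<45)&(v>130)|orange,n["block"],.013))
im=P["top"]["image"][:,:,::-1]
a=cv2.resize(im[140:215,175:255],(480,450),interpolation=cv2.INTER_CUBIC)
b=cv2.resize(P["top"]["image"][140:215,335:388,::-1],(318,450),interpolation=cv2.INTER_CUBIC)
cv2.imwrite("pics/crop.png",np.hstack([a,b]))
E
```

```text
top
 handle (array([0.5071, 0.2169]), array([17.6,  8.9]), 136.5, 10, array([217.9, 185.3]), array([0.5062, 0.2172]))
 knob (array([ 0.5131, -0.2502]), array([42.7, 39.5]), 91.2, 124, array([371., 186.]), array([ 0.5115, -0.2502]))
 mat (array([0.5406, 0.2385]), array([164.9, 146.2]), 19.7, 1498, array([213.6, 175.3]), array([0.5431, 0.2384]))
 plate (array([ 0.5257, -0.1268]), array([378.9, 111.6]), 79.6, 3653, array([324., 182.]), array([ 0.5271, -0.1202]))
 rim-bright (array([ 0.5313, -0.1205]), array([363.7,  83.9]), 79.6, 2304, array([319.4, 178.9]), array([ 0.5329, -0.0985]))
 base (array([0.5332, 0.2369]), array([85.4, 82.2]), 35.7, 491, array([214.1, 178.4]), array([0.5318, 0.2353]))
scene
 handle (array([0.5174, 0.2136]), array([3.4, 0. ]), -148.1, 2, array([283. , 210.5]), array([0.5174, 0.2136]))
 knob (array([ 0.5195, -0.2451]), array([68.8, 36.7]), 41.2, 133, array([156.6, 134.9]), array([ 0.5184, -0.2439]))
 mat (array([0.5414, 0.2376]), array([167.5, 146.8]), 19.6, 1681, array([284. , 235.4]), array([0.553 , 0.2431]))
 plate (array([ 0.5389, -0.1261]), array([388.4, 137.5]), 79.6, 4171, array([188.4, 174.6]), array([ 0.544, -0.11 ]))
 rim-bright (array([ 0.5448, -0.0625]), array([282.8,  84.5]), 80.4, 851, array([191.9, 167.6]), array([ 0.541 , -0.0928]))
 base (array([0.5335, 0.2362]), array([85. , 81.4]), 35.3, 506, array([285.5, 228.4]), array([0.5371, 0.2373]))
```

View pics/crop.png

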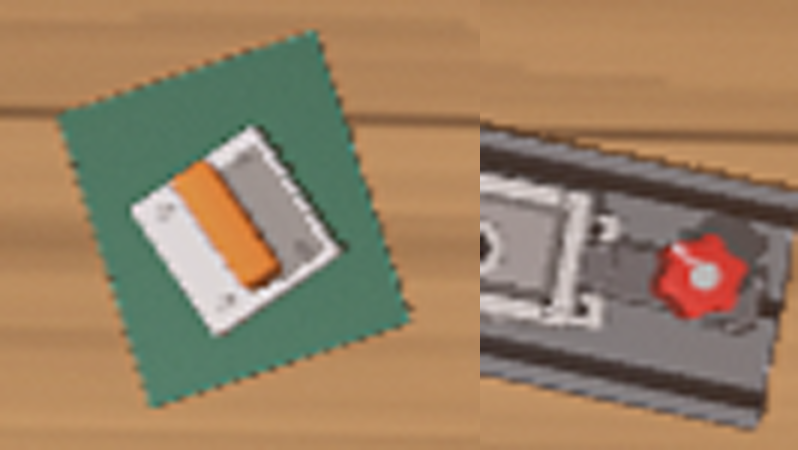

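The crop shows the orange-handled block on the small mat, with its handle running about 35° in world yaw. The red star knob is at crop (703,275), at the far end of the strap, with the housing end to its left.

Measured positions:

| Thing | x, y (m) | Yaw |
|---|---|---|
| Knob | (0.513, -0.248) | any |
| Rim | (0.540, -0.100) | 79.6° |
| Block | (0.533, 0.2365) | 35.5° |
| Mat | (0.541, 0.238) | – |

The sizes and the 150 mm knob-to-rim distance match the description.

```bash
cat > go.py <<'E'
import sys
from h import *
from scipy.spatial.transform import Rotation as R
def tool(x,y,z,yaw=None):
    s=monitor.read_state(); M=R.from_rotvec(s["tcp_rot"]).as_matrix()
    d=M.T@(np.array([x,y,z])-s["tool_pos"]); psi=np.arctan2(M[1,0],M[0,0])
    print("shift",d.round(4),"psi",np.degrees(psi).round(2),"q6",s["q"][5].round(2),"down",(-M[2,2]).round(5))
    if yaw is not None:
        t=(psi-np.radians(yaw)+np.pi/2)%np.pi-np.pi/2; print("turn",t.round(4))
if __name__=="__main__": tool(*map(float,sys.argv[1:]))
E
python3 go.py 0.513 -0.248 0.20 62
```

```text
shift [ 0.4219 -0.292   0.0313] psi 16.43 q6 -0.04 down 1.0
turn -0.7954
```

Call:
step_arm(series=[0.047,-0.032,0.003,-0.1,0.094,-0.065,0.007,-0.2,0.141,-0.097,0.01,-0.3,0.188,-0.13,0.014,-0.4,0.235,-0.162,0.017,-0.5,0.281,-0.195,0.021,-0.6,0.328,-0.227,0.024,-0.7,0.375,-0.26,0.028,-0.8], gripper=1, newtons=60)

```text
time: 2.2
tool_pos: [0.4782, -0.2906, 0.2036]
tcp_rot: [2.686, 1.628, 0.001]
wrist_force: [0.3, 0.2, -0.5]
width: 1.003
grip_force: 0.0
```

```bash
python3 go.py 0.513 -0.248 0.13 62
```

```text
shift [0.0539 0.0111 0.0737] psi 62.45 q6 -0.11 down 1.0
turn 0.0078
```

Call:
step_arm(series=[0.027,0.006,0.03,0,0.054,0.011,0.074,0,0.054,0.011,0.074,0])

```text
time: 2.58
tool_pos: [0.5098, -0.2462, 0.1253]
tcp_rot: [-2.681, -1.624, 0.006]
wrist_force: [-0.5, 0.2, 0.2]
width: 1.0
grip_force: 0.0
```

```bash
python3 - <<'E'
from seg import *
for c,n in(("top",(372,186)),("scene",(156,135))):
    p=viewer.read_camera(c)
    print(c,[(at(p,d["point"],.084).round(4)[:2],d["score"]) for d in viewer.spot_point(p,"knob_grip")],[(at(p,d["point"],.062).round(4)[:2],d["score"]) for d in viewer.spot_point(p,"rim")])
    h,s,v=hsv(p); print(blob(p,((h<5)|(h>174))&(s>150),n,.09))
    im=p["image"][:,:,::-1]; x,y=n; q=cv2.resize(im[y-35:y+35,x-45:x+45],(400,311),interpolation=cv2.INTER_CUBIC)
    A=q if c=="top" else np.hstack([A,q])
cv2.imwrite("pics/k1.png",A)
E
python3 go.py 0.513 -0.248 0.066
```

```text
top [(array([ 0.5121, -0.2481]), 0.56)] [(array([ 0.5285, -0.1028]), 0.69)]
(array([ 0.5085, -0.2402]), array([32. , 19.5]), 45.5, 60, array([367.5, 187.2]), array([ 0.508 , -0.2401]))
scene [(array([ 0.5033, -0.2563]), 0.52)] [(array([ 0.5529, -0.098 ]), 0.78)]
(array([ 0.5182, -0.2465]), array([68.9, 36.7]), 41.2, 140, array([156.5, 135.3]), array([ 0.5183, -0.2447]))
shift [ 0.0026 -0.0013  0.0654] psi 62.2 q6 -0.01 down 0.99999
```

View pics/k1.png

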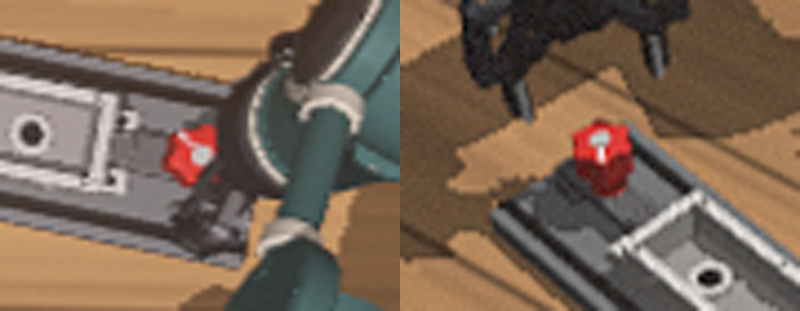

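```bash
python3 - <<'E'
from h import *
t=viewer.read_camera("top"); s=viewer.read_camera("scene")
for z in(.097,.1): print(at(t,(371.9,185.6),z).round(4),at(s,(156.0,133.6),z).round(4))
tp=monitor.read_state()["tool_pos"]
for p,(x,y) in((t,(372-45,186-35)),(s,(111,100))):
    u=proj(p,tp); print("tcp crop px",(u[0]-x)*4.444,(u[1]-y)*4.444)
E
```

```text
[ 0.5124 -0.2514  0.097 ] [ 0.5184 -0.2452  0.097 ]
[ 0.5121 -0.2504  0.1   ] [ 0.5203 -0.243   0.1   ]
tcp crop px 214.0490309494872 149.7035295604436
tcp crop px 192.44923202155695 106.1838454586807
```

Call:
step_arm(series=[0.004,0.001,0.03,0,0.004,0.001,0.055,0,0.004,0.001,0.064,0,0.004,0.001,0.064,0])

```text
time: 3.48
tool_pos: [0.5144, -0.2464, 0.0652]
tcp_rot: [-2.689, -1.623, 0.001]
wrist_force: [0.3, 0.2, 0.1]
width: 1.0
grip_force: 0.0
```

Call:
step_arm(series=[0,0,0,0,0,0,0,0,0,0,0,0,0,0,0,0,0,0,0,0,0,0,0,0], gripper=0.2)

```text
time: 4.22
tool_pos: [0.5146, -0.2461, 0.0667]
tcp_rot: [-2.689, -1.624, 0.0]
wrist_force: [-2.8, 2.6, 6.0]
width: 0.494
grip_force: 61.0
```

```bash
python3 -c "
from h import *
print(monitor.read_state())"
```

```text
{'time': 4.225, 'q': array([-4.89820506e-01,  2.25677859e-01,  1.97897971e+00, -5.79872774e-05,
        9.37239306e-01, -5.71488317e-03]), 'joint_vel': array([ 2.53578996e-04, -7.36215005e-04, -4.87452351e-04, -2.75656392e-05,
        9.29343957e-05,  3.33005065e-05]), 'joint_torque': array([ 1.31381848e-01, -4.07363677e+01, -3.06351006e+01,  3.68529407e-02,
       -1.27177119e+00, -6.98934775e-02]), 'tool_pos': array([ 0.51455035, -0.24613691,  0.0666512 ]), 'tcp_rot': array([-2.68892171e+00, -1.62413452e+00,  3.07742354e-04]), 'wrist_force': array([-2.76092877,  2.5717036 ,  5.96616448]), 'torque': array([ 0.26395871,  0.61026081, -0.06785593]), 'grip_force': 60.99009454250336, 'width': 0.4940648230127689}
```

Call:
step_arm(series=[0,0,0,0.1,0,0,0,0.2,0,0,0,0.3,0,0,0,0.4,0,0,0,0.5,0,0,0,0.6,0,0,0,0.6])

```text
time: 5.1
tool_pos: [0.5171, -0.2486, 0.0668]
tcp_rot: [3.044, 0.755, 0.006]
wrist_force: [4.1, -7.0, -3.1]
width: 0.497
grip_force: 61.2
```

```bash
python3 -c "
from h import *
s=monitor.read_state();print(s['torque'],s['q'][5],s['joint_torque'][5],s['wrist_force'])"
```

```text
[-0.71657937 -0.40877386 -0.17788109] 0.5951180544792463 0.058283336693421006 [ 4.06499764 -7.03881183 -3.13374934]
```

Call:
step_arm(series=[0,0,0,0.1,0,0,0,0.2,0,0,0,0.3,0,0,0,0.3])

```text
time: 5.6
tool_pos: [0.5177, -0.2503, 0.0668]
tcp_rot: [3.12, 0.292, 0.01]
wrist_force: [4.6, -12.0, -5.4]
width: 0.496
grip_force: 61.6
```

```bash
python3 -c "
from h import *
s=monitor.read_state();print(s['torque'],s['q'][5],s['joint_torque'][5],s['wrist_force'])"
```

```text
[-1.5049059  -0.68469467 -0.06541218] 0.8948418930806548 0.19741402007639408 [  4.55834397 -11.9858537   -5.40913669]
```

Call:
step_arm(series=[0,0,0,0.1,0,0,0,0.2,0,0,0,0.2])

```text
time: 5.98
tool_pos: [0.5184, -0.2515, 0.0668]
tcp_rot: [3.131, -0.016, 0.013]
wrist_force: [7.0, -15.5, -9.3]
width: 0.493
grip_force: 63.9
```

```bash
python3 -c "
from h import *
s=monitor.read_state();print(s['torque'],s['q'][5],s['joint_torque'][5],s['wrist_force'])"
```

```text
[-1.97530302 -1.08856937  0.93456175] 1.0926912022856357 1.1796395480632782 [  6.98590214 -15.46545431  -9.275384  ]
```

Call:
step_arm(series=[0,0,0,0,0,0,0,0,0,0,0,0,0,0,0,0], gripper=1)

```text
time: 6.48
tool_pos: [0.5146, -0.2459, 0.0653]
tcp_rot: [-3.141, 0.02, 0.0]
wrist_force: [-0.1, 1.1, 0.3]
width: 1.002
grip_force: 0.0
```

Call:
step_arm(series=[0,0,-0.03,0,0,0,-0.08,0,0,0,-0.134,0,0,0,-0.134,0])

```text
time: 6.98
tool_pos: [0.5182, -0.2479, 0.2057]
tcp_rot: [3.136, -0.02, 0.016]
wrist_force: [1.0, -0.1, 0.0]
width: 1.001
grip_force: 0.0
```

```bash
python3 go.py 0.533 0.2365 0.20 35.5
```

```text
shift [ 0.0085 -0.4845  0.0032] psi -0.74 q6 1.09 down 0.99994
turn -0.6325
```

Call:
step_arm(series=[0.001,-0.06,0,-0.08,0.002,-0.12,0,-0.16,0.003,-0.18,0,-0.24,0.004,-0.24,0,-0.32,0.005,-0.3,0,-0.4,0.006,-0.36,0,-0.48,0.007,-0.42,0,-0.56,0.0085,-0.4805,0,-0.632])

```text
time: 7.98
tool_pos: [0.5285, 0.2359, 0.198]
tcp_rot: [2.991, 0.961, -0.003]
wrist_force: [-0.1, -0.0, 0.1]
width: 1.001
grip_force: 0.0
```

Call:
step_arm(series=[0,0,0,0,0,0,0,0,0,0,0,0])

```text
time: 8.35
tool_pos: [0.5292, 0.2327, 0.1987]
tcp_rot: [2.993, 0.954, -0.002]
wrist_force: [-0.2, 0.4, 0.4]
width: 1.0
grip_force: 0.0
```

```bash
python3 go.py 0.533 0.2365 0.11 35.5; python3 - <<'E'
from seg import *
for c,n in(("scene",(188,173)),("top",(328,180))):
    p=viewer.read_camera(c)
    print(c,[(at(p,d["point"],.084).round(4)[:2],d["score"]) for d in viewer.spot_point(p,"knob_grip")],[(at(p,d["point"],.062).round(4)[:2],d["score"]) for d in viewer.spot_point(p,"rim")])
    x,y=n; q=cv2.resize(p["image"][y-40:y+40,x-50:x+50,::-1],(800,640)[:2],interpolation=cv2.INTER_CUBIC)
    cv2.imwrite(f"pics/rim_{c}.png",cv2.resize(q,(750,600)))
E
```

```text
shift [ 0.0054 -0.0009  0.0886] psi 35.35 q6 1.33 down 1.0
turn -0.0025
scene [(array([ 0.5026, -0.2569]), 0.57)] [(array([ 0.5503, -0.099 ]), 0.85)]
top [(array([ 0.5062, -0.2444]), 0.43)] [(array([ 0.5359, -0.1002]), 0.79), (array([ 0.5272, -0.0878]), 0.18)]
```

View pics/rim_scene.png

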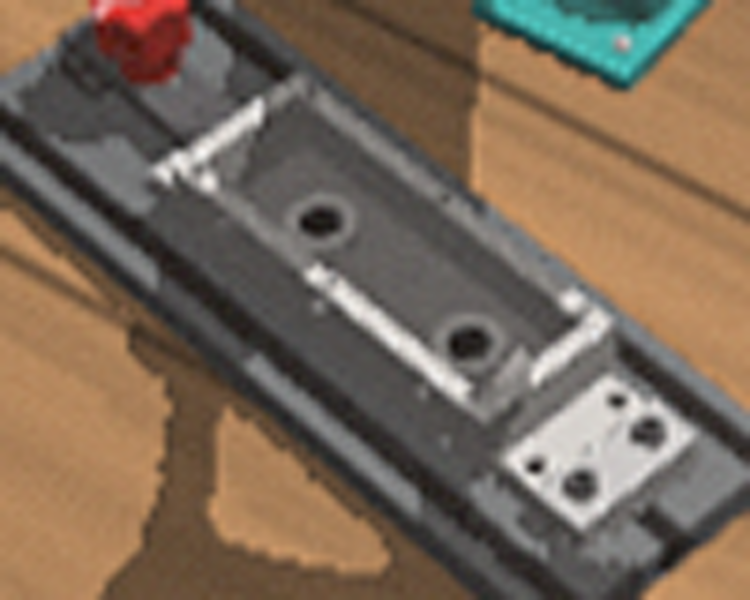

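View pics/rim_top.png

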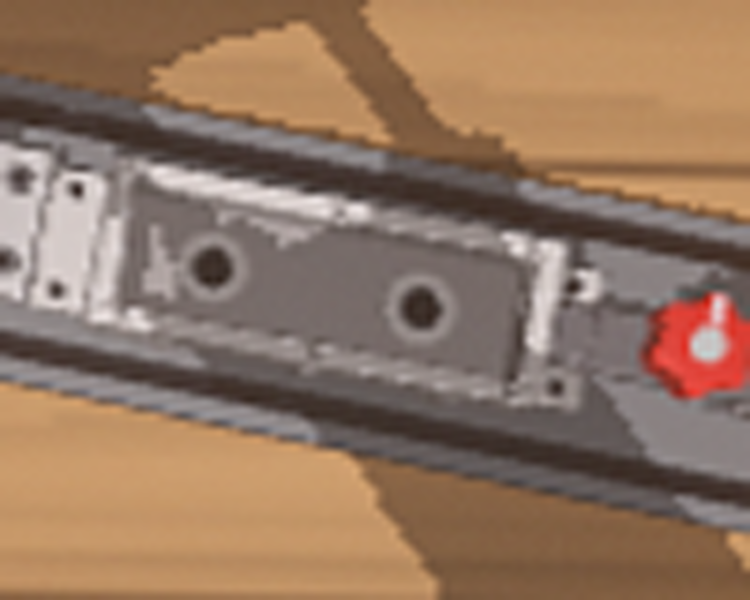

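The knob mark in the top picture (715,300) has turned clockwise. The rim corners show in both views: top (562,240), (525,395), (135,162), (95,320), and scene (305,80), (610,315), (490,415). I compute the rim centre from these.

```bash
python3 - <<'E'
from h import *
t=viewer.read_camera("top"); s=viewer.read_camera("scene")
print(at(t,(321.9,177.2),.062).round(4),at(s,(191.2,166.0),.062).round(4))
for u in((562,240),(525,395),(135,162),(95,320)): print(at(t,(278+u[0]/7.5,140+u[1]/7.5),.062).round(4))
for u in((305,80),(190,180),(610,315),(490,415)): print(at(s,(138+u[0]/7.5,133+u[1]/7.5),.062).round(4))
for n,c in(("top",t),("scene",s)):
  for rim in((.540,-.100),(.5435,-.101)):
    R=np.array([np.cos(1.389),np.sin(1.389)]);N=np.array([-R[1],R[0]])
    o=(278,140) if n=="top" else (138,133)
    print(n,rim,[tuple(np.round((np.array(proj(c,[*(np.array(rim)+a*.095*R+b*.035*N),.062]))-o)*7.5).astype(int)) for a in(-1,1) for b in(-1,1)])
E
```

```text
[ 0.5382 -0.1064  0.062 ] [ 0.5375 -0.0974  0.062 ]
[ 0.5566 -0.203   0.062 ]
[ 0.4917 -0.1879  0.062 ]
[ 0.5855 -0.025   0.062 ]
[ 0.5191 -0.0094  0.062 ]
[ 0.4887 -0.1854  0.062 ]
[ 0.5574 -0.1891  0.062 ]
[ 0.5176 -0.0076  0.062 ]
[ 0.5835 -0.0164  0.062 ]
top (0.54, -0.1) [(np.int64(554), np.int64(238)), (np.int64(523), np.int64(403)), (np.int64(106), np.int64(147)), (np.int64(73), np.int64(311))]
top (0.5435, -0.101) [(np.int64(557), np.int64(230)), (np.int64(525), np.int64(395)), (np.int64(109), np.int64(139)), (np.int64(76), np.int64(302))]
scene (0.54, -0.1) [(np.int64(170), np.int64(168)), (np.int64(302), np.int64(78)), (np.int64(484), np.int64(433)), (np.int64(617), np.int64(332))]
scene (0.5435, -0.101) [(np.int64(163), np.int64(173)), (np.int64(295), np.int64(82)), (np.int64(477), np.int64(438)), (np.int64(610), np.int64(336))]
```

Call:
step_arm(series=[0.005,-0.001,0.05,0,0.005,-0.001,0.1,0,0.005,-0.001,0.14,0,0.005,-0.001,0.165,0,0.005,-0.001,0.177,0,0.005,-0.001,0.177,0])

```text
time: 9.5
tool_pos: [0.5327, 0.2377, 0.0218]
tcp_rot: [2.992, 0.956, -0.002]
wrist_force: [0.0, -0.2, 0.7]
width: 1.001
grip_force: 0.0
```

Call:
step_arm(series=[0,0,0,0,0,0,0,0,0,0,0,0,0,0,0,0,0,0,0,0,0,0,0,0,0,0,0,0], gripper=0.1, newtons=60)

```text
time: 10.38
tool_pos: [0.5337, 0.2382, 0.0232]
tcp_rot: [-2.992, -0.957, -0.002]
wrist_force: [0.0, -0.2, 5.9]
width: 0.27
grip_force: 60.8
```

```bash
python3 go.py 0.533 0.2365 0.2 35.5;  python3 - <<'E'
from seg import *
for c,n in(("scene",(287,225)),):
    p=viewer.read_camera(c); h,s,v=hsv(p)
    print(blob(p,((s<45)&(v>130)),n,.013))
    x,y=n; cv2.imwrite("pics/g.png",cv2.resize(p["image"][y-45:y+45,x-60:x+60,::-1],(720,540),interpolation=cv2.INTER_CUBIC))
E
```

```text
shift [-0.0013  0.001  -0.1768] psi 35.46 q6 1.33 down 1.0
turn -0.0008
(array([0.5399, 0.2406]), array([81.3, 70.2]), 125.5, 371, array([285.9, 232. ]), array([0.5469, 0.2449]))
```

View pics/g.png

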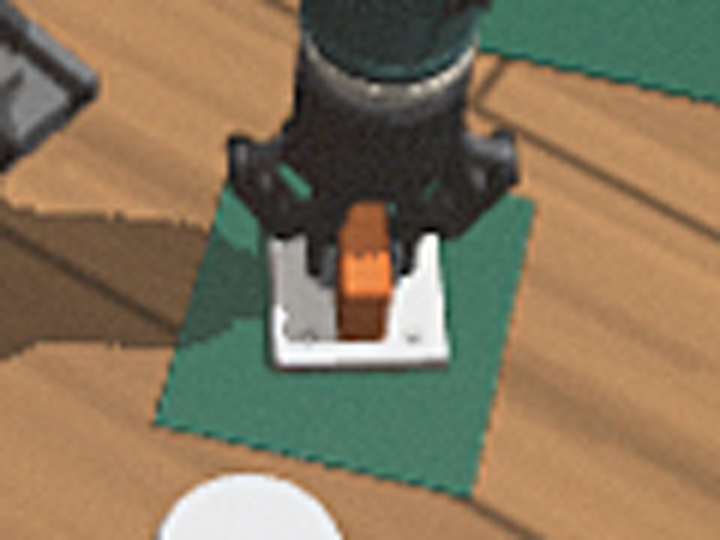

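Call:
step_arm(series=[0,0,-0.03,0,0,0,-0.08,0,0,0,-0.127,0,0,0,-0.127,0,0,0,-0.127,0])

```text
time: 11.05
tool_pos: [0.5315, 0.2372, 0.1472]
tcp_rot: [2.992, 0.957, -0.005]
wrist_force: [-0.4, -0.1, -5.0]
width: 0.271
grip_force: 59.8
```

```bash
python3 go.py 0.5285 -0.156 0.15 79.8; python3 -c "
from h import *
print(monitor.read_state()['wrist_force'])"
```

```text
shift [-0.2305  0.3186 -0.0023] psi 35.46 q6 1.33 down 0.99999
turn -0.774
[-0.40877318 -0.14733282 -5.01668474]
```

Call:
step_arm(series=[-0.029,0.04,0,-0.097,-0.058,0.08,0,-0.193,-0.086,0.12,0,-0.29,-0.115,0.159,0,-0.387,-0.144,0.199,0,-0.484,-0.173,0.239,0,-0.58,-0.202,0.279,0,-0.677,-0.2305,0.3186,0,-0.774])

```text
time: 12.05
tool_pos: [0.5274, -0.1561, 0.1455]
tcp_rot: [-2.403, -2.015, 0.005]
wrist_force: [-0.0, -0.1, -3.9]
width: 0.274
grip_force: 60.1
```

Call:
step_arm(series=[0,0,0.02,0,0,0,0.035,0,0,0,0.035,0,0,0,0.035,0,0,0,0.035,0])

```text
time: 12.68
tool_pos: [0.5308, -0.155, 0.115]
tcp_rot: [2.408, 2.016, 0.001]
wrist_force: [-0.5, -0.2, -4.7]
width: 0.273
grip_force: 60.1
```

```bash
python3 go.py 0.5285 -0.156 0.082 79.8; python3 - <<'E'
from seg import *
st=monitor.read_state(); print(st['wrist_force'],st['tool_pos'])
for c,n in(("scene",(176,152)),("top",(338,180))):
    p=viewer.read_camera(c)
    print(proj(p,[.538,-.102,.062]))
    x,y=n; q=cv2.resize(p["image"][y-40:y+40,x-40:x+40,::-1],(400,400),interpolation=cv2.INTER_CUBIC)
    A=q if c=="scene" else np.hstack([A,q])
cv2.imwrite("pics/r2.png",A)
E
```

```text
shift [-0.0014 -0.0021  0.033 ] psi 79.86 q6 -0.15 down 1.0
turn 0.0011
[-0.45999366 -0.16179324 -4.69341773] [ 0.53077679 -0.15497817  0.1150409 ]
(np.float64(189.88249360462117), np.float64(165.43807916248284))
(np.float64(320.48303900387305), np.float64(177.247336147913))
```

View pics/r2.png

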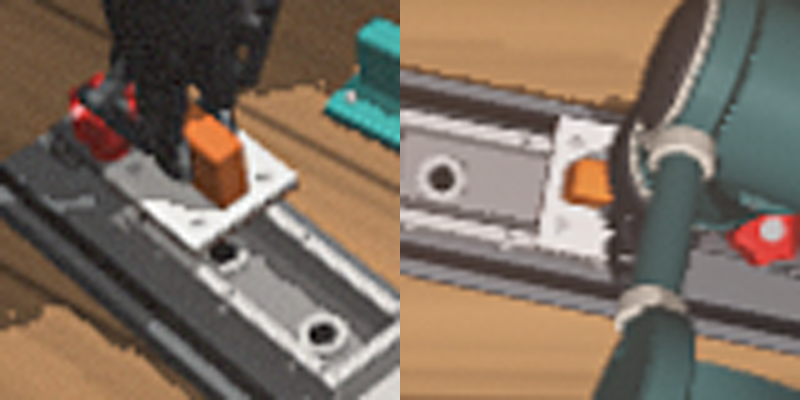

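The block sits over the clamp end, square to the rim, seen at (240,200) on the left and (580,182) on the right, perhaps a few mm towards +x. I shift it slightly and lower it.

Call:
step_arm(series=[0,-0.004,0.01,0,0,-0.004,0.02,0,0,-0.004,0.027,0,0,-0.004,0.029,0,0,-0.004,0.029,0,0,-0.004,0.029,0])

```text
time: 13.52
tool_pos: [0.5265, -0.1548, 0.0857]
tcp_rot: [2.41, 2.015, 0.001]
wrist_force: [-0.2, 0.0, -3.2]
width: 0.273
grip_force: 60.2
```

Call:
step_arm(series=[0,0,0.001,0,0,0,0.002,0,0,0,0.002,0,0,0,0.002,0])

```text
time: 14.02
tool_pos: [0.5261, -0.1547, 0.0833]
tcp_rot: [-2.41, -2.015, 0.0]
wrist_force: [-0.1, 0.2, -4.8]
width: 0.271
grip_force: 60.2
```

Call:
step_arm(series=[0,0,0.001,0,0,0,0.002,0,0,0,0.002,0,0,0,0.002,0])

```text
time: 14.52
tool_pos: [0.5262, -0.1548, 0.0822]
tcp_rot: [2.41, 2.015, 0.0]
wrist_force: [-3.4, 1.0, 5.3]
width: 0.272
grip_force: 61.6
```

Call:
step_arm(series=[0,0,0,0,0,0,0,0,0.003,0,0,0,0.007,0,0,0,0.011,0,0,0])

```text
time: 15.15
tool_pos: [0.5295, -0.1447, 0.0823]
tcp_rot: [2.407, 2.013, 0.001]
wrist_force: [-0.6, -5.5, 4.6]
width: 0.268
grip_force: 61.6
```

```bash
python3 -c "
from h import *
s=monitor.read_state();print(s['wrist_force'],s['torque'],s['tool_pos'])"
```

```text
[-0.61277837 -5.45861279  4.60225015] [-0.68889247  0.25193026  0.16422351] [ 0.52947658 -0.14471526  0.08230279]
```

Call:
step_arm(series=[0.004,0,0.0003,0,0.009,0,0.0003,0,0.014,0,0.0003,0,0.019,0,0.0003,0,0.024,0,0.0003,0,0.029,0,0.0003,0])

```text
time: 15.9
tool_pos: [0.535, -0.1162, 0.0823]
tcp_rot: [2.406, 2.013, 0.002]
wrist_force: [0.5, -6.3, 6.9]
width: 0.273
grip_force: 61.6
```

Call:
step_arm(series=[0.004,0,0,0,0.008,0,0,0,0.012,0,0,0,0.016,0,0,0,0.02,0,0,0,0.024,0,0,0])

```text
time: 16.65
tool_pos: [0.5392, -0.0926, 0.0823]
tcp_rot: [2.407, 2.014, 0.002]
wrist_force: [-0.0, -6.3, 6.1]
width: 0.274
grip_force: 61.6
```

```bash
python3 -c "
from h import *
r=np.array([np.cos(1.392),np.sin(1.392)])
s=monitor.read_state();d=s['tool_pos'][:2]-[.538,-.102];print(s['wrist_force'],s['torque'],s['tool_pos'],d@r,d@[-r[1],r[0]])"
```

```text
[-0.03577879 -6.27116631  6.09514188] [-0.80332371  0.34159515  0.15085242] [ 0.53917025 -0.09257502  0.08231187] 0.00948285025156814 0.0005245973282041761
```

Call:
step_arm(series=[0.004,0,0,0,0.008,0,0,0,0.012,0,0,0,0.016,0,0,0,0.02,0,0,0,0.024,0,0,0])

```text
time: 17.4
tool_pos: [0.5433, -0.0689, 0.0823]
tcp_rot: [2.407, 2.014, 0.002]
wrist_force: [-0.5, -7.4, 5.5]
width: 0.271
grip_force: 61.6
```

Call:
step_arm(series=[0.004,0,0,0,0.008,0,0,0,0.012,0,0,0,0.016,0,0,0,0.02,0,0,0,0.021,0,0,0,0.021,0,0,0,0.021,0,0,0])

```text
time: 18.4
tool_pos: [0.5471, -0.0479, 0.0823]
tcp_rot: [2.407, 2.014, 0.003]
wrist_force: [-0.9, -5.7, 5.3]
width: 0.278
grip_force: 61.6
```

```bash
python3 -c "
from h import *
r=np.array([np.cos(1.392),np.sin(1.392)])
s=monitor.read_state();d=s['tool_pos'][:2]-[.538,-.102];print(s['wrist_force'],s['torque'],s['tool_pos'],d@r,d@[-r[1],r[0]])"
```

```text
[-0.8665815  -5.70244899  5.26632322] [-0.59003122  0.26194149  0.12356078] [ 0.54705463 -0.04794678  0.08228466] 0.05480185699141026 0.0007028197150515577
```

Call:
step_arm(series=[0,0,-0.01,0,0,0,-0.04,0,0,0,-0.07,0,0,0,-0.07,0])

```text
time: 18.9
tool_pos: [0.5472, -0.0469, 0.153]
tcp_rot: [2.408, 2.014, 0.006]
wrist_force: [-0.3, -0.1, -4.0]
width: 0.272
grip_force: 60.5
```

```bash
python3 go.py 0.540 0.238 0.15 35.5; python3 -c "
from h import *
p=viewer.read_camera('top')
print([(at(p,d['point'],.084).round(4)[:2],d['score']) for d in viewer.spot_point(p,'knob_grip')],[(at(p,d['point'],.062).round(4)[:2],d['score']) for d in viewer.spot_point(p,'rim')],[(at(p,d['point'],.13).round(4)[:2],d['score']) for d in viewer.spot_point(p,'block')])"
```

```text
shift [ 0.2791 -0.0575  0.003 ] psi 79.8 q6 0.05 down 0.99999
turn 0.7733
[(array([ 0.5048, -0.2481]), 0.45)] [(array([ 0.5391, -0.103 ]), 0.83)] [(array([ 0.5393, -0.0462]), 0.76)]
```

Call:
step_arm(series=[0.04,-0.008,0,0.11,0.08,-0.016,0,0.22,0.12,-0.025,0,0.33,0.16,-0.033,0,0.44,0.2,-0.041,0,0.55,0.24,-0.05,0,0.66,0.279,-0.0575,0,0.773,0.279,-0.0575,0,0.773])

```text
time: 20.1
tool_pos: [0.5369, 0.2397, 0.149]
tcp_rot: [-2.99, -0.962, 0.004]
wrist_force: [-0.3, -1.4, -3.7]
width: 0.268
grip_force: 60.4
```

Call:
step_arm(series=[0,0,0.04,0,0,0,0.08,0,0,0,0.108,0,0,0,0.118,0,0,0,0.121,0,0,0,0.121,0,0,0,0.121,0])

```text
time: 20.98
tool_pos: [0.5395, 0.2378, 0.0315]
tcp_rot: [-2.992, -0.958, -0.004]
wrist_force: [1.0, 0.3, -3.8]
width: 0.273
grip_force: 60.3
```

```bash
python3 go.py 0.540 0.238 0.0232 35.5
```

```text
shift [0.0005 0.0002 0.0083] psi 35.52 q6 1.32 down 1.0
turn 0.0003
```

Call:
step_arm(series=[0,0,0.003,0,0,0,0.006,0,0,0,0.008,0,0,0,0.009,0,0,0,0.009,0,0,0,0.009,0])

```text
time: 21.72
tool_pos: [0.5383, 0.2375, 0.0232]
tcp_rot: [2.992, 0.958, -0.0]
wrist_force: [-6.5, -3.4, 12.1]
width: 0.274
grip_force: 62.7
```

On the mat with firm contact. Now I release, rise and check.

Call:
step_arm(series=[0,0,0,0,0,0,0,0,0,0,0,0,0,0,0,0,0,0,0,0,0,0,0,0], gripper=1)

```text
time: 22.48
tool_pos: [0.5382, 0.2374, 0.0209]
tcp_rot: [2.992, 0.958, -0.0]
wrist_force: [0.6, 0.2, -0.7]
width: 1.0
grip_force: 0.0
```

Call:
step_arm(series=[0,0,-0.03,0,0,0,-0.08,0,0,0,-0.13,0,-0.06,0,-0.18,0,-0.11,0,-0.2,0,-0.11,0,-0.2,0,-0.11,0,-0.2,0])

```text
time: 23.35
tool_pos: [0.449, 0.1735, 0.2213]
tcp_rot: [-2.992, -0.957, -0.003]
wrist_force: [-0.1, 1.2, -0.3]
width: 0.998
grip_force: 0.0
```

```bash
python3 - <<'E'
from seg import *
s=monitor.read_state(); print(s["time"],s["tool_pos"],s["joint_vel"].round(4))
p=viewer.read_camera("scene"); h,sa,v=hsv(p)
print("base",blob(p,(sa<45)&(v>130)|((h>4)&(h<15)&(sa>190)&(v>100)),(287,228),.013))
t=viewer.read_camera("top")
A=[cv2.resize(q["image"][y-50:y+50,x-50:x+50,::-1],(390,390),interpolation=cv2.INTER_CUBIC) for q,x,y in((p,285,232),(t,360,186))]
cv2.imwrite("pics/end.png",np.hstack(A))
E
```

```text
23.35 [0.44897481 0.17351778 0.22132094] [ 0.0055  0.0461 -0.0094 -0.0004 -0.0053  0.0019]
base (array([0.5383, 0.2355]), array([84. , 82.4]), 34.4, 521, array([284.4, 229.6]), array([0.5424, 0.2369]))
```

View pics/end.png

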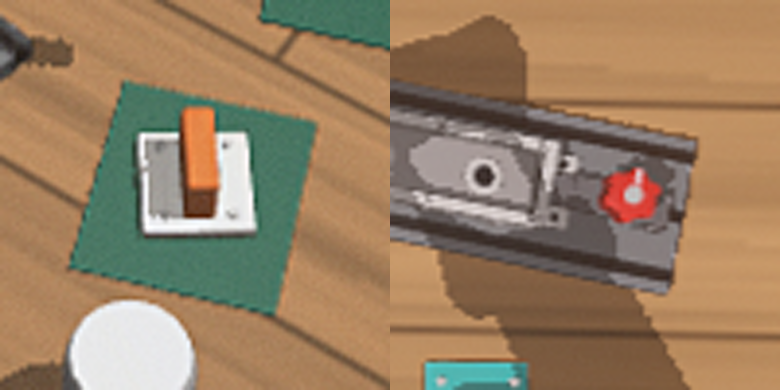

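The left view shows the block flat, face down, in the middle of the mat at (195,185). The right view shows the knob mark pointing up at (638,175), about 0.95 rad clockwise from its start, and the wrist torque had shown a hard stop. Handing in.

```bash
python3 -c "
from h import *
print(job.finish_job())"
```

```text
the job is handed in; nothing more can be done
None
```

I've handed the job in, but no verdict came back: knob wound to its hard stop, block drawn along the rim at about 9–10 N (estimated from the wrist force) and set face down within about 5 mm of the mat's middle.

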